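Stamp the jar, then hold the sprung chest lid at its mark

TASK

Date-stamp the underside of the tall slim jar: hold it upright, press it down on the sprung pad of the stamp until the pad is fully down, then let it go so that it stays standing in the middle of the pad with the pad sprung up again. Then, so that my helper can put it away, lift the sprung lid of the wooden storage chest by its bar handle until it is level with the steel sight arm on the chest's side, and finish holding it there: keep your grip on the handle, for the lid falls shut if let go. Leave the sight arm, the squat jar, the red bottle and the tin where they are.

Things in the scene. Friction and masses are not known exactly. Their poses are not given: they have to be found in the camera images.
- jar: Tall slim amber glass jar with a steel screw cap, 56 mm diameter, 118 mm high, 0.2 to 0.4 kg, standing on the table. Origin at the centre of its underside, z up along the jar. Can be gripped round the body, about 70 to 80 mm above its underside.
- stamp: Date stamp fixed to the table: grey box 110 x 110 mm, 30 mm high, with a round sprung aluminium pad in its top. Origin at the centre of its underside.
- pad_top (a point): Centre of the pad's floor, on which the jar is set; moves with the pad. 46 mm above the table when up, 36 mm when fully down. The floor is 70 mm across, within a rim 82 mm across outside that stands 6 mm above the floor, so the 56 mm jar has 7 mm of room all round.
- stamp_pad (a joint): Travel of the pad: 0 = up, 0.010 m = fully down at its stop. It springs back up. It begins to move at 5 N and is fully down at 13 N, the jar's own weight (2 to 4 N) included; the jar alone does not move it.
- lid (a joint): Opening of the chest lid in rad: 0 = shut (level), growing as the robot-side edge rises; limit 1.4. A hinge spring and the lid's weight pull it shut: at the handle, 4 N upwards starts it, and at 0.5 to 0.8 rad it takes 6 to 10 N straight up (5 N along its arc) to hold it.
- chest: Wooden storage chest fixed to the table, 210 mm deep, 240 mm wide, 135 mm high, open on top under its lid (wood, 214 x 240 mm, 12 mm thick). Origin at the centre of its underside; at yaw 0 its x points away from the robot; yawed up to 0.25 rad.
- lid_handle (a point): Middle of the lid's handle: round steel bar, 12 mm diameter, 110 mm long, parallel to the hinge, on posts 100 mm apart near the robot-side edge; 30 mm gap under it; 190 mm from the hinge line and 48 mm above it when shut (183 mm above the table). It can turn between the fingers as the lid swings. x lies in the lid's plane, towards the hinge; y along the bar; z square to the lid.
- lid_hinge (a point): Middle of the lid's hinge line, on the chest's far upper edge, 135 mm above the table; same axes as the handle's. When shut, x points away from the robot along the chest, y along the hinge.
- sight_arm (a joint): Angle of the sight arm in rad, 0.5 to 0.8, measured exactly as the lid's (0 = level): the lid is at the mark when both joints read the same. Set beforehand and stiff; leave it alone.
- sight_tip (a point): End of the sight arm: a flat steel bar 215 mm long and 16 mm wide with a round end disc (26 mm), on the +y side of the chest, 15 mm out from the lid's edge, pivoted on the lid's hinge line with a black knob. Site at the disc's centre; x axis along the arm, towards the pivot.
- squat_jar: Bystander: squat amber jar, 82 mm diameter, 85 mm high, with a paper label. Origin at the centre of its underside. It and the tall jar may stand in either of two places.
- bottle: Bystander: small red sauce bottle, 60 mm diameter, 160 mm high. Origin at the centre of its underside.
- tin: Bystander: low open steel tin, 84 mm diameter, 45 mm high. Origin at the centre of its underside.
There are look-alikes about, which are no part of the job. Leave any blue look-alike of the stamp alone.

How it is judged (in metres and radians):
On the way, in this order (a step that is already met when the one before it is completed fails the run):
1. the held jar, upright, presses the pad fully down (value of joint stamp_pad above 0.009 m and contact force between jar and stamp above 5 N and contact force between the fingers and jar above 1 N and horizontal distance between jar and pad_top below 0.012 m and angle between jar's own z axis and vertical below 0.15 rad), for 0.15 s.
2. the jar is let go and stands on the pad, which is up again, the lid still shut (horizontal distance between jar and pad_top below 0.012 m and z of jar in the frame of pad_top between -0.004 and 0.004 m and angle between jar's own z axis and vertical below 0.1 rad and value of joint stamp_pad below 0.003 m and contact force between the fingers and jar below 0.1 N and value of joint lid below 0.1 rad), for 0.2 s.
At the end, for the whole second after the job is handed in: The fingers hold the lid still within 0.09 rad (5 degrees) of the sight arm, nothing else carrying it, and the stamped jar stands upright on the raised pad within 12 mm of its centre (angle between the x axis of lid_handle and the x axis of sight_tip, either way round below 0.09 rad and value of joint lid above 0.35 rad and velocity of joint lid between -0.1 and 0.1 rad/s and contact force between the fingers and lid above 1 N and contact force between each of squat_jar, bottle, tin, jar and lid below 0.1 N and horizontal distance between jar and pad_top below 0.012 m and z of jar in the frame of pad_top between -0.004 and 0.004 m and angle between jar's own z axis and vertical below 0.1 rad and value of joint stamp_pad below 0.003 m and linear speed of jar below 0.02 m/s); the arm keeps its last pose, push and grip.
It fails at once if a bystander is moved more than 30 mm (distance of any of squat_jar, bottle, tin from where it was at the start of the episode above 0.03 m).
It fails at once if the sight arm is shifted (distance of sight_tip from where it was at the start of the episode above 0.015 m).
It also fails if it takes over 61 s, if anything falls off the work surface, if the arm or the gripper's body presses on something with over 40 N, if the wrist force passes 120 N, or if a joint passes its speed limit or range.

ROBOT

A 6-joint arm with a two-finger parallel gripper is mounted at the origin on the work surface. World frame = base frame: x ahead of the robot, y to its left, z up, the work surface at z = 0. Lengths are in m, angles in degrees, forces in N, time in s.
With the tool pointing down it reaches from about 0.4 to 0.825 m from the base axis. Payload 7 kg.
Tool frame: the origin (TCP) lies between the finger pads; the fingertips stand 22 mm ahead of it and the grasp point (between the pads) lies 3 mm ahead of it; z points along the fingers, y is the direction in which the jaws open and shut (so a half turn about z gives the same grasp; the last joint's range is limited). The gripper opens to 88 mm and grips with 3 to 60 N. Pads are 19 mm wide; open, the fingers measure 130 mm over their backs; the gripper's body (78 mm by 193 mm) begins 47 mm behind the grasp point.
Start: joints at [87.153, 20.546, 0.682, 0, -70.136, -16.507], TCP at [0.224, 0.637, 0.249] pointing down, gripper open.
Joint ranges: [-176.03, 176.03], [-82.01, 121.73], [-58.28, 71.71], [-173.87, 95.51], [-174.79, -0.11], [-173.66, 173.66]. Speed limits (degrees/s): [136.94, 136.94, 172.46, 180, 180, 180].

INTERFACE

Orientations are given as [roll, pitch, yaw] about the fixed x, y, z axes, in that order (R = Rz(yaw) Ry(pitch) Rx(roll)).
In Python, from plant import telemetry, cams, r gives the robot as it stands.
- The arm moves only by the tool carry_out, never from a script. Its argument "commands" is one flat list of numbers, 5 for each row, row after row: the shift along the world's x, y, z as a fraction of full scale, then the turn about the world's z as a fraction of full scale, then the gripper's target within -1 to 1 (shut at 1, half-way at 0, fully open at -1). In form: [x, y, z, turn, claw, x, y, z, turn, claw, ...]. A call has 1 to 8 rows; each row shifts and turns the commanded pose from where the row before left it; what a row does not reach is not made up. Full scale, the value 1, is 0.04 m for a shift and 4 degrees for a turn. A row lasts 1/10 s, in which the tool goes at most 50 mm and 8.59 degrees, less where a joint would pass 70% of its speed; a pose out of reach is approached as far as the arm can. A call with a number of a shift or a turn outside -1 to 1 is refused whole. A call with a gripper value outside its range is refused whole. The fingers move at their own pace and stop on an object; "grip_force" is the grip in N (left out, the last holds). Time passes only in rows, so rows that do not move let the fingers close. It gives the time, the measured TCP pose, the force and the opening at its end, in the units of the state.
- telemetry.get_state(): the state, without advancing time (a new reading comes with each control period).
- cams.capture(name): name is "side" or "top"; returns a dict with "frame" (400x640x3 uint8, red, green, blue), "camera_matrix" (3x3 intrinsics, pixels), "camera_from_world" (4x4, takes a point from world to camera coordinates). Camera axes: x right, y down, z forward; pixel columns grow to the right and rows downward; lengths in m; the calibration is good to about 2 mm. A picture is of the moment at which its call begins. There is no depth.
- r.close_job(): hands the job in, once; it reports no verdict.
The state is a dict: "time_s": time; "joints": joint angles; "qd": joint speeds; "joint_torque": joint torques, N m; "tcp_pos": TCP position; "eef_rot": TCP orientation; "contact_force": force on the tool from outside, world axes, zero at the start; "moment": the same for the moment, N m; "gripper_width": finger opening in m.
Only numpy, scipy, OpenCV 4.12 (cv2) and the standard library are available. Lean on these libraries where they do the work, as an engineer would, in place of code of your own. Each camera call takes 0.05 s, during which the arm holds its last target. There are 200 camera calls.

## Working session

There is one attempt and no reset: what is moved stays moved. The work goes in short steps, Python scripts to look and compute and a tool call to move; the robot and the scene stay as the last step left them, time stands still between calls to the robot, and variables do not carry over. Pictures are saved under pics/ and viewed, about 8 in all and at most 12, crops included, and the job is handed in when it is done.

Besides the shell and the picture viewer there is one more tool, called after "Call:" as a command line: name --argument value ..., lists and objects as JSON in quotes. carry_out: Moves the arm, as the interface text tells. Shift numbers are shares of 0.04 m and turn numbers shares of 4 degrees, none past 1 either way. Its arguments: {"type":"object","properties":{"commands":{"type":"array"},"grip_force":{"type":"number"}},"required":["commands"]}

```bash
ls && mkdir -p pics && python3 - <<'E'
from plant import telemetry, cams, r
import cv2,numpy as np,pickle
s=telemetry.get_state();print(s)
for n in("side","top"):
    d=cams.capture(n);pickle.dump(d,open(n+"0.pkl","wb"))
    cv2.imwrite(f"pics/{n}0.png",d["frame"][:,:,::-1])
    T=np.linalg.inv(d["camera_from_world"]);print(n,T[:3,3].round(3),T[:3,2].round(3),d["camera_matrix"].round(1).tolist())
E
```

```text
pics
{'time_s': 0.0, 'joints': array([ 8.71524867e+01,  2.05918883e+01,  6.32678846e-01, -1.80022176e-02,
       -7.01362286e+01, -1.65063223e+01]), 'qd': array([-0.10004791, -0.03942408, -0.11238181,  0.04961696,  0.02150149,
       -0.04997713]), 'joint_torque': array([-4.89119520e-04, -5.82713056e+01,  2.93052810e+01,  6.99779972e+00,
        6.86680040e-03, -1.43165621e-04]), 'tcp_pos': array([0.2235863 , 0.63640731, 0.24761589]), 'eef_rot': array([ 1.79903687e+02, -1.08926223e-02, -1.93599575e+01]), 'contact_force': array([-0.86889302,  0.66838756, -0.09897224]), 'moment': array([-0.00148958, -0.02125845,  0.01290259]), 'gripper_width': 0.0872966670310222}
side [0.41  0.702 0.825] [ 0.15  -0.703 -0.695] [[404.2, 0.0, 315.1], [0.0, 404.2, 194.4], [0.0, 0.0, 1.0]]
top [ 4.650e-01 -1.000e-03  1.139e+00] [ 0.101  0.005 -0.995] [[367.8, 0.0, 316.0], [0.0, 367.8, 197.4], [0.0, 0.0, 1.0]]
```

View pics/side0.png

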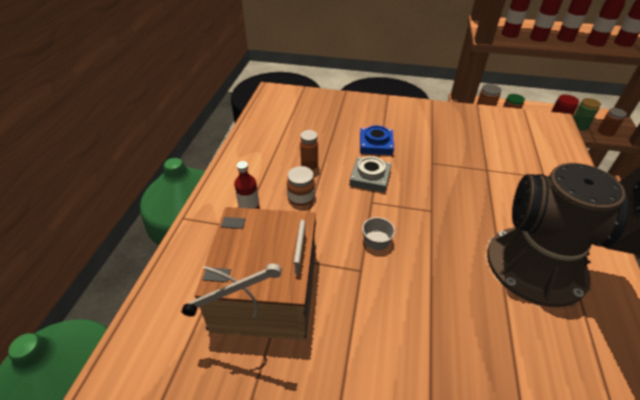

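View pics/top0.png

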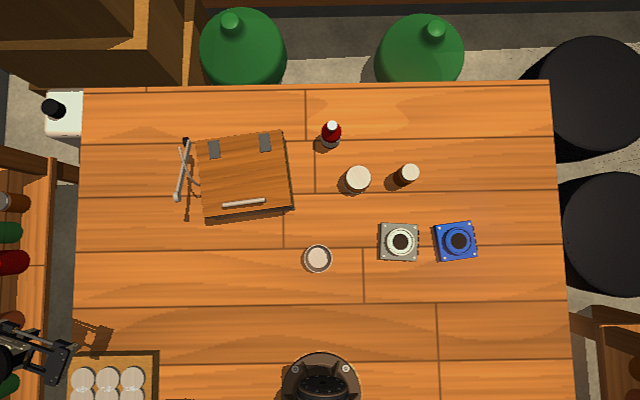

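The side view shows the tall jar at (309,150), the squat jar at (301,186), the grey stamp at (370,172) and a blue look-alike at (377,139). In the top view they are at (407,174), (358,180), (399,241) and (457,241). The top view also shows the chest handle at (244,203), the sight-arm disc near (178,198) with its pivot at (186,142), the bottle at (331,133) and the tin at (317,258). The narrower jar with the steel cap is the target, and the grey stamp is the right one. I'll confirm both in an enlarged crop.

```bash
cat >h.py <<'E'
import numpy as np,cv2,pickle
def ray(d,px):
    T=np.linalg.inv(d["camera_from_world"]);v=np.linalg.inv(d["camera_matrix"])@[px[0],px[1],1]
    return T[:3,3],T[:3,:3]@v
def plane(d,px,z):
    o,v=ray(d,px);return o+v*(z-o[2])/v[2]
def tri(d1,p1,d2,p2):
    o1,v1=ray(d1,p1);o2,v2=ray(d2,p2)
    t=np.linalg.lstsq(np.c_[v1,-v2],o2-o1,rcond=None)[0]
    a,b=o1+t[0]*v1,o2+t[1]*v2;return (a+b)/2,np.linalg.norm(a-b)
def proj(d,p):
    c=d["camera_from_world"]@np.r_[p,1];q=d["camera_matrix"]@c[:3];return q[:2]/q[2]
E
python3 - <<'E'
from h import *
t=pickle.load(open("top0.pkl","rb"));s=pickle.load(open("side0.pkl","rb"))
T=t["frame"][:,:,::-1];S=s["frame"][:,:,::-1]
a=cv2.resize(T[160:270,340:480],(700,550),interpolation=cv2.INTER_CUBIC)
cv2.imwrite("pics/c1.png",a)
b=cv2.resize(T[125:225,165:305],(400,286),interpolation=cv2.INTER_CUBIC);c=cv2.resize(S[110:330,180:400],(400,400),interpolation=cv2.INTER_CUBIC)
b=cv2.copyMakeBorder(b,0,114,0,0,cv2.BORDER_CONSTANT);cv2.imwrite("pics/c2.png",np.hstack([b,c]))
h=cv2.cvtColor(T,cv2.COLOR_BGR2HSV)
m=((h[:,:,1]<80)&(h[:,:,2]>70)).astype(np.uint8)
m[:120]=0;m[280:]=0;m[:,:160]=0;m[:,480:]=0
n,l,st,ce=cv2.connectedComponentsWithStats(m)
for i in range(1,n):
    if st[i,4]>20:print("top",st[i],ce[i].round(1))
h=cv2.cvtColor(S,cv2.COLOR_BGR2HSV)
m=((h[:,:,1]<80)&(h[:,:,2]>70)).astype(np.uint8)
m[:110]=0;m[330:]=0;m[:,:180]=0;m[:,400:]=0
n,l,st,ce=cv2.connectedComponentsWithStats(m)
for i in range(1,n):
    if st[i,4]>20:print("side",st[i],ce[i].round(1))
E
```

```text
top [327 120  11  10  82] [331.7 124.9]
top [259 133  12  19 178] [264.3 142.2]
top [173 139  27  63 320] [182.4 171.7]
top [321 138  19  10  65] [329.6 143.4]
top [208 140  12  19 177] [213.8 149. ]
top [401 164  19  17 243] [409.9 171.8]
top [346 166  25  24 465] [358.  177.1]
top [223 198  42   9 167] [243.5 201.9]
top [ 380  223   38   38 1122] [398.7 241.2]
top [305 245  27  13  41] [319.3 248.6]
top [308 247  21  21 336] [317.8 257.1]
side [ 184  110   51   60 1233] [210.7 138.3]
side [301 130  16  12 147] [308.4 135.5]
side [351 157  40  30 772] [370.8 171. ]
side [237 161  11  11  90] [241.9 165.6]
side [288 166  26  20 384] [300.2 175.3]
side [288 191  26  12 168] [300.7 197.5]
side [238 192  20  15 221] [247.9 200.4]
side [222 218  22  10 191] [232.6 222.5]
side [363 218  31  25 586] [378.7 230.5]
side [294 221  11  43 233] [299.2 242.8]
side [189 264  92  41 717] [230.1 278.7]
```

View pics/c1.png

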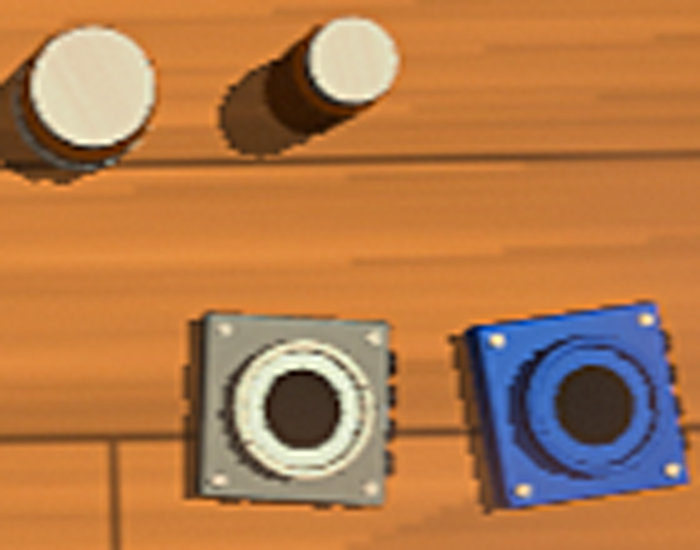

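View pics/c2.png

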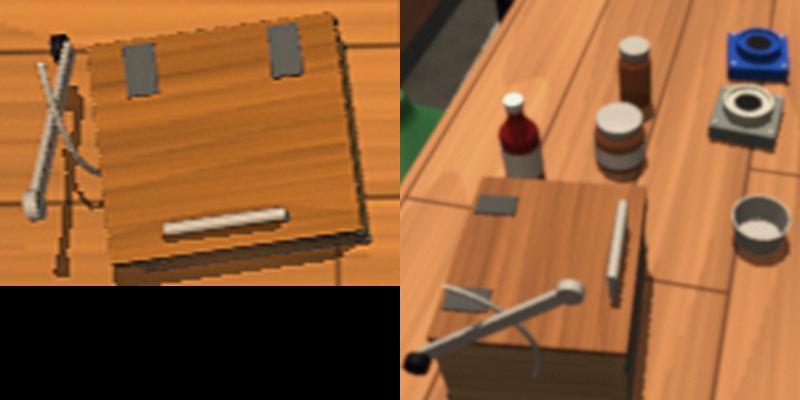

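The crop confirms the targets: the narrow jar with its cap at top-view (410.5,172), and the grey stamp with its pad at (400.7,242). The blue stamp to its right is the decoy. The handle bar runs from (223,205.5) to (266,200) in the top view. The sight disc is at top (177,196.5) and side (273.5,270.5).

```bash
python3 - <<'E'
from h import *
t=pickle.load(open("top0.pkl","rb"));s=pickle.load(open("side0.pkl","rb"))
p=lambda n,*a:print(n,*[np.round(x,4) for x in a])
p("cap top",plane(t,(410.3,171.8),.118),plane(s,(308.6,135.8),.118),*tri(t,(410.3,171.8),s,(308.6,135.8)))
g=cv2.cvtColor(t["frame"],cv2.COLOR_RGB2HSV)
m=np.zeros(g.shape[:2],np.uint8);m[225:260,384:416]=(g[225:260,384:416,2]<90)
n,l,st,ce=cv2.connectedComponentsWithStats(m)
for i in range(1,n): p("dark",st[i],ce[i])
dk=ce[1+np.argmax(st[1:,4])]
p("pad top",plane(t,dk,.046))
g2=cv2.cvtColor(s["frame"],cv2.COLOR_RGB2HSV)
m=np.zeros(g2.shape[:2],np.uint8);m[160:175,358:384]=(g2[160:175,358:384,2]<80)
n,l,st,ce=cv2.connectedComponentsWithStats(m);i=1+np.argmax(st[1:,4]);p("dark s",st[i],ce[i]);p("pad",plane(s,ce[i],.046),*tri(t,dk,s,ce[i]))
# stamp box top corners (crop px)
c=np.array([[207,316],[388,322],[384,507],[199,497]])/5+[340,160]
P=[plane(t,q,.03) for q in c];p("stamp",*P,np.mean(P,0))
# squat, bottle, tin
p("squat",plane(t,(358.4,177.4),.085));p("bottle",plane(t,(331.7,124.9),.16));p("tin",plane(t,(317.5,258),.045))
A=plane(t,(222.9,205.3),.186);B=plane(t,(266,200),.186);p("bar",A,B,(A+B)/2,np.linalg.norm(A-B),np.degrees(np.arctan2(*(A-B)[[0,1]])))
# handle mask principal axis
m=np.zeros(g.shape[:2],np.uint8);m[194:212,218:270]=((g[194:212,218:270,1]<80)&(g[194:212,218:270,2]>70))
r=cv2.minAreaRect(cv2.findNonZero(m));p("rect",r[0],r[1],r[2]);p("hc",plane(t,r[0],.186))
D=tri(t,(177.2,196.4),s,(273.5,270.6));K=tri(t,(185.6,141.8),s,(189,309.7));p("disc",*D);p("knob",*K)
# lid corners
for n,q in(("far-R",(282.6,130)),("far-L",(196.5,141)),("near-L",(205,217.5)),("near-R",(292.8,208))):p(n,plane(t,q,.135 if n[0]=='n' else .141))
E
```

```text
cap top [ 0.6353 -0.2619  0.118 ] [ 0.6333 -0.2538  0.118 ] [ 0.6361 -0.2638  0.1106] 0.0008
dark [384 231  13  25  54] [387.8333 245.4074]
dark [393 234  15  16 186] [399.957  241.2742]
dark [384 259   2   1   2] [384.5 259. ]
pad top [ 0.4408 -0.2408  0.046 ]
dark s [365 162  13   8  80] [370.9875 165.95  ]
pad [ 0.4403 -0.2398  0.046 ] [ 0.4405 -0.241   0.045 ] 0.0004
stamp [ 0.4953 -0.1908  0.03  ] [ 0.4898 -0.2993  0.03  ] [ 0.3801 -0.2919  0.03  ] [ 0.3879 -0.1822  0.03  ] [ 0.4383 -0.241   0.03  ]
squat [ 0.6273 -0.1197  0.085 ]
bottle [ 0.7618 -0.0427  0.16  ]
tin [0.3962 0.0031 0.045 ]
bar [0.545  0.2463 0.186 ] [0.5568 0.134  0.186 ] [0.5509 0.1902 0.186 ] 0.113 -5.9791
rect [243.486  201.8985] [ 3.8942 41.7086] 82.1467
hc [0.5529 0.1927 0.186 ]
disc [0.5604 0.3329 0.2719] 0.0012
knob [0.7272 0.3631 0.1403] 0.0012
far-R [0.7558 0.0933 0.141 ]
far-L [0.7293 0.3328 0.141 ]
near-L [0.5167 0.3083 0.135 ]
near-R [0.5383 0.0679 0.135 ]
```

Call:
carry_out --commands '[0.3, -0.6, 0.9, -0.7, -1, 0.3, -0.6, 0.9, -0.7, -1, 0.3, -0.6, 0.9, -0.7, -1, 0.3, -0.6, 0.9, -0.7, -1, 0.5, -1, 0, -0.7, -1, 0.5, -1, 0, -0.7, -1, 0.5, -1, 0, -0.7, -1, 0.5, -1, 0, -0.7, -1]'

```text
time_s: 0.9
tcp_pos: [0.352, 0.379, 0.3924]
eef_rot: [180.0, 0.0, -41.8]
contact_force: [0.3, 0.5, 0.3]
gripper_width: 0.0876
```

Call:
carry_out --commands '[0.45, -1, 0, -0.7, -1, 0.45, -1, 0, -0.7, -1, 0.45, -1, 0, -0.7, -1, 0.45, -1, 0, -0.7, -1, 0.45, -1, 0, -0.7, -1, 0.45, -1, 0, -0.7, -1, 0.45, -1, 0, -0.7, -1, 0.45, -1, 0, -0.7, -1]'

```text
time_s: 1.7
tcp_pos: [0.4958, 0.059, 0.3925]
eef_rot: [-180.0, 0.0, -64.3]
contact_force: [0.5, 0.4, 0.8]
gripper_width: 0.0875
```

Call:
carry_out --commands '[0.44, -1, 0, -0.6, -1, 0.44, -1, 0, -0.6, -1, 0.44, -1, 0, -0.6, -1, 0.44, -1, 0, -0.6, -1, 0.44, -1, 0, -0.6, -1, 0.44, -1, 0, -0.6, -1, 0.44, -1, 0, -0.6, -1, 0.42, -1, 0, -0.6, -1]'

```text
time_s: 2.5
tcp_pos: [0.6361, -0.2609, 0.392]
eef_rot: [180.0, 0.0, -83.5]
contact_force: [0.8, 0.2, 0.6]
gripper_width: 0.0874
```

Call:
carry_out --commands '[0, 0, -1, 0, -1, 0, 0, -1, 0, -1, 0, 0, -1, 0, -1, 0, 0, -1, 0, -1, 0, 0, 0, 0, -1]'

```text
time_s: 3.0
tcp_pos: [0.6324, -0.2582, 0.2256]
eef_rot: [179.4, 0.3, -83.4]
contact_force: [-0.6, 0.9, 0.1]
gripper_width: 0.0876
```

```bash
python3 - <<'E'
from h import *
from plant import telemetry, cams
q=telemetry.get_state();print(q["tcp_pos"],q["eef_rot"],q["contact_force"])
t=cams.capture("top");s=cams.capture("side")
for n,d in(("t",t),("s",s)):
    print(n,proj(d,q["tcp_pos"]),proj(d,[.636,-.2625,.118]))
a=cv2.resize(t["frame"][120:220,350:480,::-1],(390,300),interpolation=cv2.INTER_CUBIC)
b=cv2.resize(s["frame"][70:200,250:380,::-1],(400,400),interpolation=cv2.INTER_CUBIC)
cv2.imwrite("pics/c3.png",np.hstack([cv2.copyMakeBorder(a,0,100,0,0,0),b]))
E
```

```text
[ 0.63235257 -0.25820848  0.22564168] [179.39154      0.25569659 -83.41248213] [-0.58558767  0.89351052  0.07271833]
t [419.52812661 165.6952602 ] [410.50844584 171.53773788]
s [308.73956861 103.21270079] [308.36269525 133.99476535]
```

View pics/c3.png

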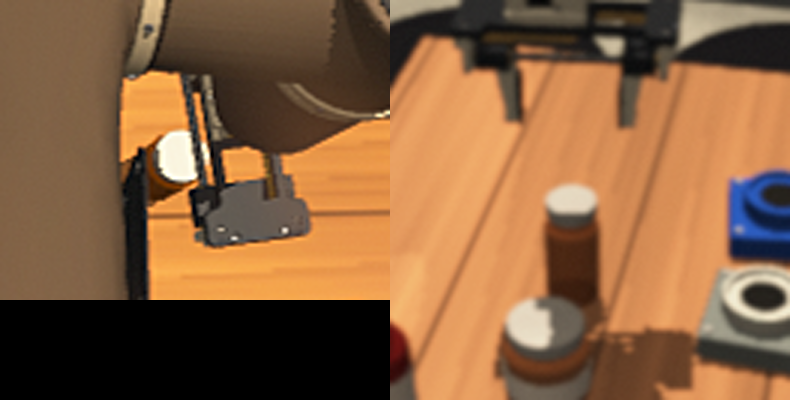

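In the side view the jar cap (571,200 in the crop) lies midway between the open fingers (512 and 627). The lateral alignment is right, so I'm descending.

Call:
carry_out --commands '[0, 0, -1, 0, -1, 0, 0, -0.8, 0, -1, 0, 0, 0, 0, -1, 0, 0, 0, 0, -1]'

```text
time_s: 3.5
tcp_pos: [0.6371, -0.2596, 0.1633]
eef_rot: [-179.9, -0.1, -83.3]
contact_force: [0.4, 1.4, 1.3]
gripper_width: 0.0874
```

Call:
carry_out --commands '[0, -0.05, -0.7, 0, -1, 0, 0, -0.7, 0, -1, 0, 0, -0.6, 0, -1, 0, 0, 0, 0, -1, 0, 0, 0, 0, -1]'

```text
time_s: 4.0
tcp_pos: [0.6375, -0.2617, 0.0834]
eef_rot: [-179.8, -0.1, -83.3]
contact_force: [-0.1, 0.5, 0.8]
gripper_width: 0.0873
```

Call:
carry_out --commands '[0, 0, 0, 0, 1, 0, 0, 0, 0, 1, 0, 0, 0, 0, 1, 0, 0, 0, 0, 1, 0, 0, 0, 0, 1, 0, 0, 0, 0, 1]' --grip_force 25

```text
time_s: 4.6
tcp_pos: [0.6359, -0.2612, 0.081]
eef_rot: [-180.0, -0.0, -83.3]
contact_force: [-0.8, 0.6, 3.0]
gripper_width: 0.0549
```

Call:
carry_out --commands '[0, 0, 0.6, 0, 1, 0, 0, 1, 0, 1, 0, 0, 0.9, 0, 1, 0, 0, 0, 0, 1, 0, 0, 0, 0, 1]'

```text
time_s: 5.1
tcp_pos: [0.6356, -0.2609, 0.1809]
eef_rot: [-179.9, 0.0, -83.4]
contact_force: [-0.4, 0.2, -3.3]
gripper_width: 0.0555
```

Call:
carry_out --commands '[-0.5, 0.05, 0, 0, 1, -0.8, 0.1, 0, 0, 1, -0.8, 0.1, 0, 0, 1, -0.8, 0.1, 0, 0, 1, -0.8, 0.1, 0, 0, 1, -0.8, 0.05, 0, 0, 1, -0.38, 0.02, 0, 0, 1, 0, 0, 0, 0, 1]'

```text
time_s: 5.9
tcp_pos: [0.4377, -0.24, 0.1795]
eef_rot: [179.9, 0.1, -83.4]
contact_force: [0.6, 0.2, -3.0]
gripper_width: 0.0554
```

```bash
python3 - <<'E'
from h import *
from plant import telemetry, cams
q=telemetry.get_state();print(q["tcp_pos"],q["eef_rot"],q["contact_force"],q["gripper_width"])
t=cams.capture("top");s=cams.capture("side");q=telemetry.get_state();print(q["tcp_pos"])
pickle.dump((t,s,q),open("hold.pkl","wb"))
b=s["frame"][130:210,320:420,::-1]
b=cv2.resize(b,(600,480),interpolation=cv2.INTER_CUBIC)
cv2.imwrite("pics/c4.png",b)
print(proj(s,[.4405,-.2405,.046]),proj(s,[.4405,-.2405,q["tcp_pos"][2]-.081]))
E
```

```text
[ 0.43768311 -0.23998952  0.17946165] [ 1.79861787e+02  7.48004857e-02 -8.34024514e+01] [ 0.61825487  0.18089489 -2.9634607 ] 0.05544705452663372
[ 0.44042462 -0.24037242  0.18001207]
[370.94289894 165.79640525] [372.64333699 151.74890787]
```

View pics/c4.png

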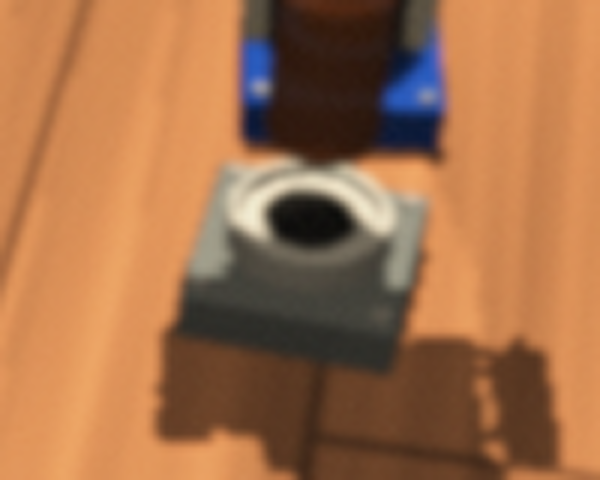

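```bash
python3 - <<'E'
from h import *
t,s,q=pickle.load(open("hold.pkl","rb"))
zb=q["tcp_pos"][2]-.081
a=np.linspace(0,2*np.pi,73)
c=np.array([.4405,-.2405])
P=np.array([proj(s,[c[0]+.028*np.cos(k),c[1]+.028*np.sin(k),zb]) for k in a]);print("pred bottom ring cols",P[:,0].min(),P[:,0].max(),"rows",P[:,1].max(),P[P[:,1].argmax()])
g=s["frame"].astype(int)
for row in range(148,162):print(row,[tuple(x) for x in g[row,360:388:3]])
h=[proj(s,[c[0],c[1],z]) for z in(zb+.02,zb+.03)];print(h)
E
```

```text
pred bottom ring cols 362.95150551196707 382.37617574425406 rows 157.8337231315927 [373.32587266 157.83372313]
148 [(np.int64(101), np.int64(69), np.int64(69)), (np.int64(23), np.int64(31), np.int64(60)), (np.int64(46), np.int64(25), np.int64(16)), (np.int64(48), np.int64(26), np.int64(15)), (np.int64(50), np.int64(27), np.int64(17)), (np.int64(48), np.int64(26), np.int64(16)), (np.int64(47), np.int64(25), np.int64(16)), (np.int64(43), np.int64(25), np.int64(17)), (np.int64(31), np.int64(47), np.int64(94)), (np.int64(29), np.int64(61), np.int64(129))]
149 [(np.int64(99), np.int64(66), np.int64(66)), (np.int64(24), np.int64(29), np.int64(49)), (np.int64(47), np.int64(26), np.int64(15)), (np.int64(47), np.int64(26), np.int64(15)), (np.int64(48), np.int64(26), np.int64(14)), (np.int64(49), np.int64(26), np.int64(15)), (np.int64(46), np.int64(25), np.int64(15)), (np.int64(43), np.int64(23), np.int64(14)), (np.int64(22), np.int64(29), np.int64(59)), (np.int64(18), np.int64(36), np.int64(78))]
150 [(np.int64(94), np.int64(61), np.int64(62)), (np.int64(21), np.int64(24), np.int64(45)), (np.
[... 4784 characters left out ...]
64(157)), (np.int64(229), np.int64(203), np.int64(169)), (np.int64(228), np.int64(160), np.int64(106)), (np.int64(235), np.int64(164), np.int64(103))]
161 [(np.int64(205), np.int64(194), np.int64(169)), (np.int64(208), np.int64(195), np.int64(169)), (np.int64(222), np.int64(208), np.int64(181)), (np.int64(168), np.int64(157), np.int64(134)), (np.int64(181), np.int64(168), np.int64(145)), (np.int64(226), np.int64(214), np.int64(187)), (np.int64(221), np.int64(209), np.int64(183)), (np.int64(207), np.int64(190), np.int64(162)), (np.int64(217), np.int64(172), np.int64(131)), (np.int64(229), np.int64(166), np.int64(115))]
[array([373.31299216, 146.21681617]), array([373.65388798, 143.40063992])]
```

The jar's bottom agrees with the prediction: front edge at row 157.3 against 157.8, centre column 373.7 against 373. That is about 1.5 mm off the pad axis, so I'm lowering it.

Call:
carry_out --commands '[0.03, 0, -0.4, 0, 1, 0, 0, -0.6, 0, 1, 0, 0, -0.25, 0, 1, 0, 0, 0, 0, 1, 0, 0, 0, 0, 1]' --grip_force 40

```text
time_s: 6.5
tcp_pos: [0.4423, -0.2406, 0.1307]
eef_rot: [180.0, -0.0, -83.3]
contact_force: [0.1, -0.9, -1.5]
gripper_width: 0.0553
```

Call:
carry_out --commands '[0, 0, -0.1, 0, 1, 0, 0, -0.1, 0, 1, 0, 0, 0, 0, 1, 0, 0, 0, 0, 1]'

```text
time_s: 6.9
tcp_pos: [0.4428, -0.2407, 0.1236]
eef_rot: [-179.9, -0.1, -83.3]
contact_force: [0.6, -0.4, 4.3]
gripper_width: 0.0548
```

Call:
carry_out --commands '[0, 0, -0.1, 0, 1, 0, 0, -0.1, 0, 1, 0, 0, 0, 0, 1, 0, 0, 0, 0, 1]'

```text
time_s: 7.3
tcp_pos: [0.4431, -0.2408, 0.1167]
eef_rot: [-179.8, -0.1, -83.3]
contact_force: [-2.2, 2.5, 16.2]
gripper_width: 0.0551
```

Call:
carry_out --commands '[0, 0, -0.02, 0, 1, 0, 0, 0, 0, 1, 0, 0, 0, 0, 1, 0, 0, 0, 0, 1]'

```text
time_s: 7.7
tcp_pos: [0.4431, -0.2409, 0.1167]
eef_rot: [-179.8, -0.1, -83.3]
contact_force: [-3.6, 3.3, 24.0]
gripper_width: 0.0554
```

Call:
carry_out --commands '[0, 0, 0.1, 0, 1, 0, 0, 0.1, 0, 1, 0, 0, 0.08, 0, 1, 0, 0, 0, 0, 1, 0, 0, 0, 0, 1]'

```text
time_s: 8.2
tcp_pos: [0.4423, -0.2404, 0.1252]
eef_rot: [-179.9, -0.0, -83.4]
contact_force: [1.9, -0.5, 2.4]
gripper_width: 0.0553
```

Call:
carry_out --commands '[0, 0, 0.03, 0, 1, 0, 0, 0, 0, 1, 0, 0, 0, 0, 1]'

```text
time_s: 8.5
tcp_pos: [0.4417, -0.2404, 0.126]
eef_rot: [180.0, 0.0, -83.4]
contact_force: [2.7, -0.5, 1.7]
gripper_width: 0.0549
```

Call:
carry_out --commands '[0, 0, 0, 0, 0.2, 0, 0, 0, 0, 0, 0, 0, 0, 0, -0.5, 0, 0, 0, 0, -1, 0, 0, 0, 0, -1, 0, 0, 0, 0, -1]'

```text
time_s: 9.1
tcp_pos: [0.4411, -0.2403, 0.1258]
eef_rot: [179.9, 0.0, -83.4]
contact_force: [-0.5, -0.0, 0.4]
gripper_width: 0.0815
```

Call:
carry_out --commands '[0, 0, 0.2, 0, -1, 0, 0, 0.5, 0, -1, 0, 0, 0.8, 0, -1, 0, 0, 1, 0, -1, 0, 0, 1, 0, -1, 0, 0, 1, 0, -1, 0, 0, 0.6, 0, -1, 0, 0, 0, 0, -1]'

```text
time_s: 9.9
tcp_pos: [0.4429, -0.241, 0.3349]
eef_rot: [-179.6, -0.2, -83.3]
contact_force: [0.5, -0.6, 0.3]
gripper_width: 0.0877
```

```bash
python3 - <<'E'
from h import *
from plant import telemetry, cams
q=telemetry.get_state();print(q["time_s"],q["tcp_pos"],q["contact_force"],q["gripper_width"])
t=cams.capture("top");s=cams.capture("side")
pickle.dump((t,s),open("stand.pkl","wb"))
b=cv2.resize(s["frame"][100:220,300:440,::-1],(560,480),interpolation=cv2.INTER_CUBIC)
cv2.imwrite("pics/c5.png",b)
a=np.linspace(0,2*np.pi,73)
for z in(.046,.056,.164):
  P=np.array([proj(s,[.4405+.028*np.cos(k),-.2405+.028*np.sin(k),z]) for k in a]);P=(P-[300,100])*4;print(z,P.min(0),P.max(0))
E
```

```text
9.9 [ 0.44292309 -0.24096611  0.33488438] [ 0.48860294 -0.61837659  0.34683341] 0.08773340654251154
0.046 [246.19800045 239.45346492] [321.49931124 287.72127872]
0.056 [247.22960402 229.15292735] [322.97175974 277.35397383]
0.164 [259.18051161 109.94779007] [340.03484773 157.08482001]
```

View pics/c5.png

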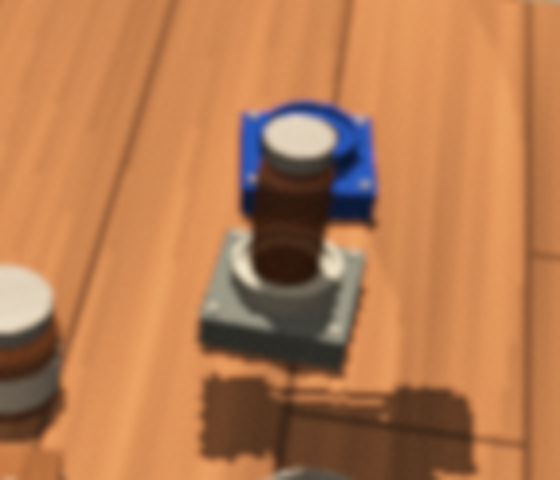

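The jar stands upright in the pad: base near crop (285,265) against the pad centre (287,263), cap (299,135) against (300,133) predicted. Next is the lid handle.

Call:
carry_out --commands '[0.2, 0.6, 0, 0, -1, 0.25, 1, 0, 0, -1, 0.25, 1, 0, 0, -1, 0.25, 1, 0, 0, -1, 0.25, 1, 0, 0, -1, 0.25, 1, 0, 0, -1, 0.25, 1, 0, 0, -1, 0.25, 1, 0, 0, -1]'

```text
time_s: 10.8
tcp_pos: [0.5191, 0.0652, 0.329]
eef_rot: [179.9, -0.0, -83.3]
contact_force: [1.1, -0.3, 0.9]
gripper_width: 0.0878
```

Call:
carry_out --commands '[0.25, 1, 0, 0, -1, 0.25, 1, 0, 0, -1, 0.25, 1, 0, 0, -1, 0.1, 0.21, 0, 0, -1, 0, 0, 0, 0, -1, 0, 0, 0, 0, -1]'

```text
time_s: 11.4
tcp_pos: [0.5532, 0.1914, 0.3292]
eef_rot: [179.9, -0.1, -83.3]
contact_force: [-0.7, -0.0, -0.3]
gripper_width: 0.0877
```

Call:
carry_out --commands '[0, 0, -0.6, 0, -1, 0, 0, -1, 0, -1, 0, 0, -0.8, 0, -1, 0, 0, -0.6, 0, -1, 0, 0, -0.45, 0, -1, 0, 0, 0, 0, -1, 0, 0, 0, 0, -1]'

```text
time_s: 12.1
tcp_pos: [0.5538, 0.191, 0.1929]
eef_rot: [-180.0, -0.0, -83.4]
contact_force: [0.8, 0.6, -0.4]
gripper_width: 0.0875
```

```bash
python3 - <<'E'
from h import *
from plant import telemetry, cams
q=telemetry.get_state();print(q["time_s"],q["tcp_pos"],q["contact_force"],q["gripper_width"])
s=cams.capture("side")
b=cv2.resize(s["frame"][160:310,200:360,::-1],(640,600),interpolation=cv2.INTER_CUBIC)
cv2.imwrite("pics/c6.png",b)
E
```

```text
12.1 [0.55383052 0.19101292 0.19287947] [ 0.83757857  0.55380668 -0.38418291] 0.08754672824758129
```

View pics/c6.png

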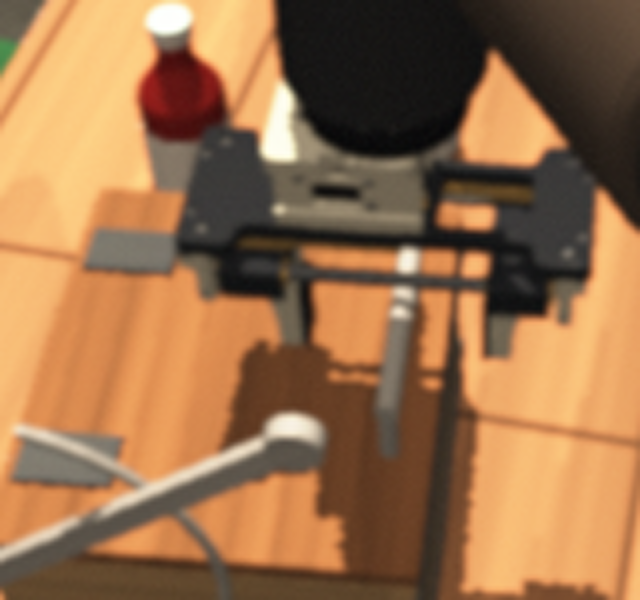

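The fingers straddle the bar: tips at crop (295,335) and (497,350), bar at about (397,330). I'll lower 3 mm and grip.

Call:
carry_out --commands '[0, 0, -0.08, 0, 0, 0, 0, 0, 0, 1, 0, 0, 0, 0, 1, 0, 0, 0, 0, 1, 0, 0, 0, 0, 1, 0, 0, 0, 0, 1, 0, 0, 0, 0, 1, 0, 0, 0, 0, 1]' --grip_force 30

```text
time_s: 12.95
tcp_pos: [0.5537, 0.192, 0.1889]
eef_rot: [180.0, -0.0, -83.4]
contact_force: [0.3, 0.3, -0.3]
gripper_width: 0.0292
```

Call:
carry_out --commands '[0, 0, 0, 0, 1, 0, 0, 0, 0, 1]'

```text
time_s: 13.15
tcp_pos: [0.5535, 0.1919, 0.1889]
eef_rot: [180.0, -0.0, -83.4]
contact_force: [-11.5, -0.3, 5.7]
gripper_width: 0.0132
```

Call:
carry_out --commands '[0, 0, 0, 0, 1, 0.07, 0.01, 0.23, 0, 1, 0.07, 0.01, 0.23, 0, 1, 0, 0, 0, 0, 1, 0, 0, 0, 0, 1]'

```text
time_s: 13.65
tcp_pos: [0.558, 0.1925, 0.2072]
eef_rot: [179.8, -0.0, -83.4]
contact_force: [-6.3, 1.3, -2.6]
gripper_width: 0.0109
```

Call:
carry_out --commands '[0.06, 0.01, 0.23, 0, 1, 0.08, 0.01, 0.23, 0, 1, 0.11, 0.01, 0.21, 0, 1, 0.11, 0.01, 0.21, 0, 1, 0.13, 0.02, 0.2, 0, 1, 0.13, 0.02, 0.2, 0, 1, 0, 0, 0, 0, 1, 0, 0, 0, 0, 1]'

```text
time_s: 14.45
tcp_pos: [0.5838, 0.1957, 0.2585]
eef_rot: [180.0, -0.0, -83.4]
contact_force: [-3.2, -2.5, -3.4]
gripper_width: 0.0108
```

Call:
carry_out --commands '[0.15, 0.02, 0.19, 0, 1, 0.15, 0.02, 0.19, 0, 1, 0.17, 0.02, 0.17, 0, 1, 0.17, 0.02, 0.17, 0, 1, 0.15, 0.02, 0.12, 0, 1, 0.15, 0.02, 0.12, 0, 1, 0, 0, 0, 0, 1, 0, 0, 0, 0, 1]'

```text
time_s: 15.25
tcp_pos: [0.6208, 0.2002, 0.2986]
eef_rot: [179.9, -0.0, -83.3]
contact_force: [-11.4, -3.6, 5.4]
gripper_width: 0.0114
```

```bash
python3 - <<'E'
from h import *
from plant import telemetry, cams
q=telemetry.get_state();print(q["time_s"],q["tcp_pos"],q["contact_force"],q["gripper_width"])
t=cams.capture("top");s=cams.capture("side")
pickle.dump((t,s),open("lift.pkl","wb"))
b=cv2.resize(s["frame"][150:340,170:370,::-1],(600,570),interpolation=cv2.INTER_CUBIC)
cv2.imwrite("pics/c7.png",b)
E
```

```text
15.25 [0.62075316 0.20021511 0.29862257] [-11.41508268  -3.60260766   5.39318005] 0.011431707313553708
```

View pics/c7.png

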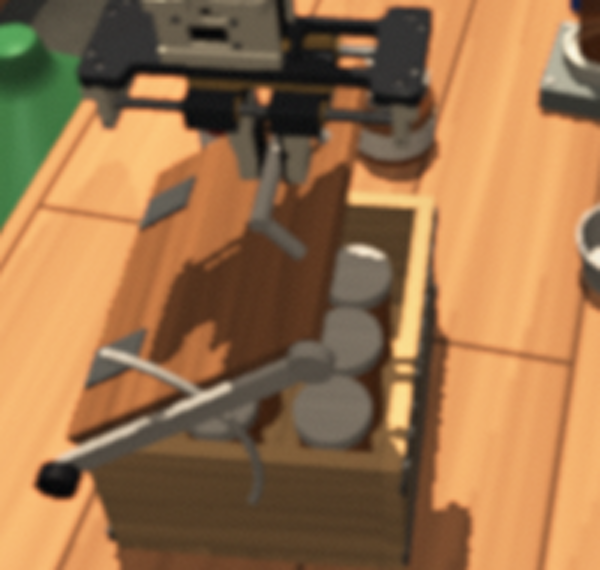

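The lid is up and nearly parallel with the sight arm: arm from crop (75,460) to (312,362), lid edge from (70,437) to about (320,345). The remaining force is mostly radial, so I'll relieve it by shifting outward, then measure.

Call:
carry_out --commands '[-0.04, 0, 0.05, 0, 1, 0, 0, 0, 0, 1, 0, 0, 0, 0, 1, 0, 0, 0, 0, 1]'

```text
time_s: 15.75
tcp_pos: [0.6202, 0.2003, 0.2985]
eef_rot: [180.0, -0.1, -83.4]
contact_force: [-0.1, -5.3, -7.7]
gripper_width: 0.011
```

```bash
python3 - <<'E'
from h import *
from plant import telemetry, cams
q=telemetry.get_state();print(q["time_s"],q["tcp_pos"],q["contact_force"],q["gripper_width"])
s=cams.capture("side");t=cams.capture("top");pickle.dump((t,s),open("lift.pkl","wb"))
b=cv2.resize(s["frame"][245:315,180:290,::-1],(770,490),interpolation=cv2.INTER_CUBIC)
cv2.imwrite("pics/c8.png",b)
E
```

```text
15.75 [0.62021201 0.20025102 0.2984787 ] [-0.10294801 -5.34310841 -7.68616329] 0.010986436431800707
```

View pics/c8.png

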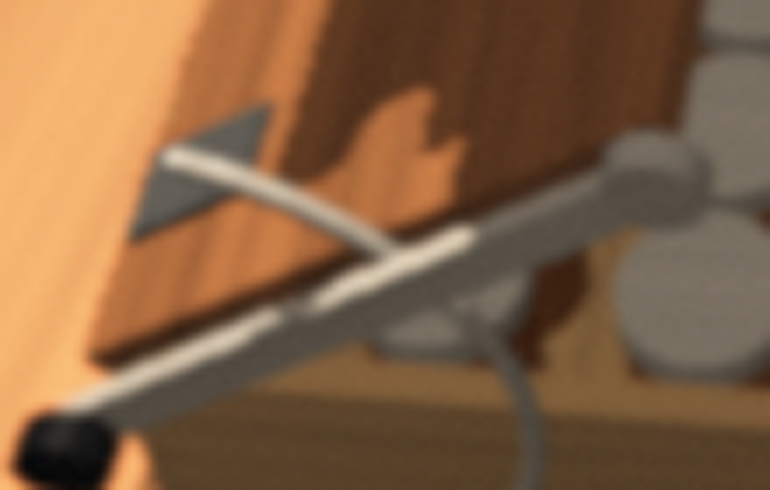

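```bash
python3 - <<'E'
from h import *
t,s=pickle.load(open("lift.pkl","rb"))
f=lambda p:np.array(p)/7+[180,245]-.43
H=np.array([.5515,.1915,0])
for yaw in(6.2,6.6,7.0):
  c,sn=np.cos(np.radians(yaw)),np.sin(np.radians(yaw));ex=np.array([c,sn,0]);ey=np.array([-sn,c,0])
  def ang(a,b,off):
    R=[]
    for p in(a,b):
      o,v=ray(s,f(p));k=((H-o)@ey+off)/(v@ey);w=o+k*v;R.append([(w-H)@ex,w[2]])
    R=np.array(R);d=R[0]-R[1];return np.round(np.arctan2(R[1,1]-R[0,1],R[0,0]-R[1,0]),3),R.round(3).tolist()
  print(yaw,"lid",ang((95,352),(600,155),.120),"arm upper",ang((65,405),(600,170),.135),"arm mid-edge",ang((105,408),(475,240),.139),"arm low",ang((150,425),(610,235),.139))
  print("  pivot-disc",ang((95,425),(655,180),.137))
E
```

```text
6.2 lid (np.float64(0.636), [[0.195, 0.141], [0.043, 0.253]]) arm upper (np.float64(0.684), [[0.199, 0.137], [0.038, 0.268]]) arm mid-edge (np.float64(0.699), [[0.185, 0.145], [0.071, 0.24]]) arm low (np.float64(0.676), [[0.174, 0.138], [0.037, 0.247]])
  pivot-disc (np.float64(0.69), [[0.191, 0.132], [0.025, 0.269]])
6.6 lid (np.float64(0.631), [[0.195, 0.143], [0.043, 0.253]]) arm upper (np.float64(0.679), [[0.199, 0.14], [0.039, 0.269]]) arm mid-edge (np.float64(0.695), [[0.185, 0.147], [0.072, 0.241]]) arm low (np.float64(0.67), [[0.174, 0.14], [0.038, 0.248]])
  pivot-disc (np.float64(0.685), [[0.191, 0.134], [0.026, 0.269]])
7.0 lid (np.float64(0.625), [[0.195, 0.145], [0.044, 0.254]]) arm upper (np.float64(0.674), [[0.199, 0.142], [0.04, 0.269]]) arm mid-edge (np.float64(0.69), [[0.185, 0.149], [0.073, 0.242]]) arm low (np.float64(0.665), [[0.174, 0.142], [0.039, 0.248]])
  pivot-disc (np.float64(0.68), [[0.191, 0.136], [0.027, 0.269]])
```

Measured in the image, the arm is at about 0.68 rad and the lid at about 0.635. The TCP arc puts the lid at 0.66–0.685. A small raise of about 0.02 rad centres it for both.

Call:
carry_out --commands '[0.08, 0.01, 0.06, 0, 1, 0, 0, 0, 0, 1, 0, 0, 0, 0, 1, 0, 0, 0, 0, 1, 0, 0, 0, 0, 1]'

```text
time_s: 16.35
tcp_pos: [0.6233, 0.2006, 0.301]
eef_rot: [179.9, -0.1, -83.4]
contact_force: [-0.4, -5.6, -7.0]
gripper_width: 0.0109
```

```bash
python3 - <<'E'
from h import *
from plant import telemetry, cams
q=telemetry.get_state();print(q["time_s"],q["tcp_pos"],q["contact_force"],q["gripper_width"])
s=cams.capture("side");t=cams.capture("top");pickle.dump((t,s),open("lift2.pkl","wb"))
b=cv2.resize(s["frame"][245:315,180:290,::-1],(770,490),interpolation=cv2.INTER_CUBIC)
c=cv2.resize(s["frame"][110:200,310:430,::-1],(240,180))
b[:180,:240]=c
cv2.imwrite("pics/c9.png",b)
E
```

```text
16.35 [0.62328943 0.20064147 0.30097394] [-0.4468747  -5.59836264 -7.04563091] 0.01085702606120776
```

View pics/c9.png

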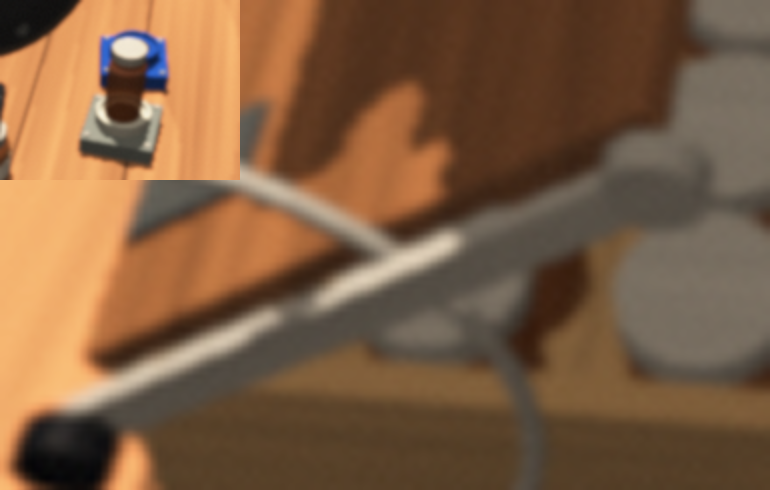

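The lid edge now runs from (95,350) to (640,125), slope 22.4° against 23.7° for the arm, which puts it within about 0.02–0.03 rad. The disc has not moved from (655,180), and the jar still stands on the pad. Handing in.

```bash
python3 -c "
from plant import telemetry,r
print(r.close_job());q=telemetry.get_state();print(q['time_s'],q['tcp_pos'],q['contact_force'],q['gripper_width'])"
```

```text
the job is handed in; nothing more can be done
None
the job is handed in; nothing more can be done
```

I stamped the tall jar and left it standing on the raised pad. I then lifted the chest lid to the sight arm and handed the job in while gripping the handle, at about 16.5 s of the 61 s. No verdict was reported.

- **Stamping:** The pad went down to its stop. The wrist read 24 N and the tool stopped sinking. After letting go, the picture showed the jar upright, its base and cap within about 2 mm of where a centred jar should appear. It was still standing in the last picture.
- **Lid:** I was holding it with about 7 N straight up, within the expected 6 to 10 N, and a sideways reading of about 5.6 N along the bar that I did not explain.
- **Lid angle:** The measurements disagree slightly. I made the sight arm about 0.68 rad. The lid came out at about 0.66 rad from the last image and 0.68 to 0.70 rad from the tool's path. Both are well within the 0.09 rad allowed.
- **Other objects:** The sight arm's disc looked unmoved before and after the last adjustment. I did not separately measure the squat jar, bottle or tin at the end, but I met no unexpected contact forces on the way.

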